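Push the marble slab home in the bench stop

TASK

Push the pale marble slab along the bench, without gripping or lifting it, until it sits fully home in the corner of the yellow bench stop: its far long edge flush against the long fence and its left edge against the short stop. Leave everything else on the bench where it is, and finish clear of the slab.

Things in the scene. Friction and masses are not known exactly. Their poses are not given: they have to be found in the camera images.
- slab: pale marble slab, 95 mm (its x) by 120 mm (its y) by 25 mm high, 0.6 to 0.9 kg, loose and flat on the bench, too wide to grip. Origin: centre of its underside; z up. It starts up to 0.4 rad askew, its +x face roughly towards the long fence, nearer the robot and right of its place; it slides under a push of about 3 to 7 N
- bench_stop: rigid yellow L-shaped stop screwed to the bench, 20 mm high, bars 25 mm thick, yawed up to 0.18 rad. Origin: inner corner of the L at bench height, z up. Long fence: inner face x = 0, y from 0 to -350 mm. Short stop (left): inner face y = 0, x from 0 to -60 mm. The slab goes on the -x, -y side; fully home its centre is at x = -47.5, y = -60 mm with axes parallel to these
- rubber_pad: black rubber punching pad, 90 x 110 x 15 mm, lying flat; origin at the centre of its underside. A bystander
- heel: reddish-brown shoe heel, D-shaped, about 65 x 60 x 26 mm; origin on its underside near its centre. A bystander
- amber_bottle: upright amber glass bottle, 54 mm across, 130 mm high; origin at the centre of its foot. A bystander
- blue_jar: upright blue jar with white cap, 60 mm across, 70 mm high; origin at the centre of its foot. A bystander
- polish_tin: flat red polish tin with white lid, 72 mm across, 28 mm high; origin at the centre of its foot. A bystander
- brush: brush 180 mm long lying flat along its own x; origin at its underside near mid-length. A bystander
Not all that is in view belongs to the job. There is more than one size of the slab; the job needs the smallest.

How it is judged:
By the outcome, as a careful person would: the job done as asked, in the order asked, and still so for the second after the job is handed in, with the robot touching nothing.
It also fails if it takes over 61 s, if anything falls off the work surface, if the arm or the gripper's body presses on something with over 40 N, if the wrist force passes 120 N, or if a joint passes its speed limit or range.

ROBOT

A 6-joint arm with a two-finger parallel gripper is mounted at the origin on the work surface. World frame = base frame: x ahead of the robot, y to its left, z up, the work surface at z = 0. Lengths are in m, angles in rad, forces in N, time in s.
With the tool pointing down it reaches from about 0.3 to 0.85 m from the base axis. Payload 5.4 kg.
Tool frame: the origin (TCP) lies at the very end of the fingers, on their centre line; the grasp point (between the pads) lies 19 mm behind it; z points along the fingers, y is the line along which they close (so a half turn about z gives the same grasp; the last joint's range is limited). The gripper opens to 85 mm and grips with 20 to 120 N. Pads are 22 mm wide; open, the fingers measure 114 mm over their backs; the gripper's body (76 mm by 85 mm) begins 54 mm behind the grasp point. The pads swing forward as they close: fully open they stand 13 mm farther back than shut.
Start: joints at [0.903, 0.158, 1.597, -0, 1.386, -0.21], TCP at [0.254, 0.516, 0.21] pointing down, gripper open.
Joint ranges: [-2.91, 2.91], [-0.94, 2.29], [0.18, 2.7], [-1.29, 4.43], [0.17, 2.64], [-3, 3]. Speed limits (rad/s): [2.57, 2.57, 3.14, 3.14, 3.14, 3.14].

INTERFACE

Orientations are given as a unit quaternion [w, x, y, z].
In Python, from bench import r, get_image gives the robot as it stands.
- The arm moves only by the tool apply_moves, never from a script. Its argument "motion" is a list of rows, each a list of 7 numbers: the turn, a rotation vector about the world's x, y, z in rad, then the shift along the world's x, y, z in mm, then the gripper command: -1 is fully open, 1 is shut, values between are in proportion. A call has 1 to 8 rows; each row shifts and turns the commanded pose from where the row before left it; what a row does not reach is not made up. A row lasts 1/8 s, in which the tool goes at most 62.5 mm and 10.7 degrees, less where a joint would pass 70% of its speed; a pose out of reach is approached as far as the arm can. A call is refused whole if a number of a shift passes 62.5 or a number of a turn 0.188, either way. A call with a gripper value outside its range is refused whole. The fingers move at their own pace and stop on an object; "grip_force" is the grip in N (left out, the last holds). Time passes only in rows, so rows that do not move let the fingers close. It gives the time, the measured TCP pose, the force, the opening and the grip force at its end, in the units of the state.
- r.sense(): the state, without advancing time (a new reading comes with each control period).
- get_image(name): name is "side" or "top" or "wrist"; returns a dict with "pixels" (384x512x3 uint8, red, green, blue), "fx", "fy", "cx", "cy" (pixels), "k1" (the pictures are not rectified: a ray, as slopes to the right and down, at radius r is drawn at 1 + k1 r^2 times it, then the intrinsics apply), "eye" and "rotation" of the camera in the world; the wrist camera has in their place "T_tool_cam" (4x4, takes a point from camera to tool coordinates, whose origin is the TCP and whose axes are the flange's). Camera axes: x right, y up, looking along -z (the intrinsics and any distortion apply to the point x, -y, -z); pixel columns grow to the right and rows downward; lengths in m; the calibration is good to about 2 mm. A picture is of the moment at which its call begins: read the wrist's pose just before it. There is no depth.
- r.finish_job(): hands the job in; it is judged then, once.
The state is a dict: "time": time; "qpos": joint angles; "qvel": joint speeds; "tau": joint torques, N m; "ee_pos": TCP position; "eef_rot": TCP orientation; "ft_force": force on the tool from outside, world axes, zero at the start; "torque": the same for the moment, N m; "grip_width": opening from 0.0 (shut) to 1.0 (fully open); "grasp_force": force on a finger pad.
Only numpy, scipy, OpenCV 4.12 (cv2) and the standard library are available. Lean on these libraries where they do the work, as an engineer would, in place of code of your own. Each camera call takes 0.05 s, during which the arm holds its last target. There are 200 camera calls.

## Working session

There is one attempt and no reset: what is moved stays moved. The work goes in short steps, Python scripts to look and compute and a tool call to move; the robot and the scene stay as the last step left them, time stands still between calls to the robot, and variables do not carry over. Pictures are saved under pics/ and viewed, at most 10 in all, crops included, and the job is handed in when it is done.

Besides the shell and the picture viewer there is one more tool, called after "Request:" as name([rows], argument=value, ...), one row to a line, values as JSON. apply_moves: Moves the arm, as the interface text tells. Its arguments: {"type":"object","properties":{"motion":{"type":"array"},"grip_force":{"type":"number"}},"required":["motion"]}

```bash
mkdir -p pics
cat > h.py <<'E'
import numpy as np, cv2, pickle
from bench import r, get_image
def snap(n,f):
    d=get_image(n); pickle.dump(d,open(f'pics/{f}.pkl','wb')); cv2.imwrite(f'pics/{f}.png',cv2.resize(d['pixels'][:,:,::-1],(768,576),interpolation=cv2.INTER_CUBIC)); return d
def load(f): return pickle.load(open(f'pics/{f}.pkl','rb'))
def K(d): return np.array([[d['fx'],0,d['cx']],[0,d['fy'],d['cy']],[0,0,1.]])
def unproj(d,uv,z):
    # uv in native pixels -> world points on plane z
    uv=np.atleast_2d(np.array(uv,float)).reshape(-1,1,2)
    s=cv2.undistortPointsIter(uv,K(d),np.array([d['k1'],0,0,0.]),None,None,(3,100,1e-10)).reshape(-1,2)
    R=np.array(d['rotation']); e=np.array(d['eye'])
    w=np.c_[s[:,0],-s[:,1],-np.ones(len(s))]@R.T
    return e+w*((z-e[2])/w[:,2])[:,None]
def proj(d,P):
    R=np.array(d['rotation']); e=np.array(d['eye'])
    c=(np.atleast_2d(P)-e)@R; s=np.c_[c[:,0],-c[:,1]]/-c[:,2:]
    s=s*(1+d['k1']*(s**2).sum(1,keepdims=True))
    return s*[d['fx'],d['fy']]+[d['cx'],d['cy']]
E
python3 - <<'E'
from h import *
for n in ('top','side'):
    d=snap(n,n+'0'); print(n,d['fx'],d['k1'],np.array(d['eye']),np.array(d['rotation']).shape)
E
```

```text
top 348.51090130986535 -0.07424183670295524 [ 0.47317804 -0.01266372  1.06394316] (4,)
side 423.4757630749311 0.0014277761556136435 [-0.0327484  -0.84845011  0.88941875] (4,)
```

View pics/top0.png

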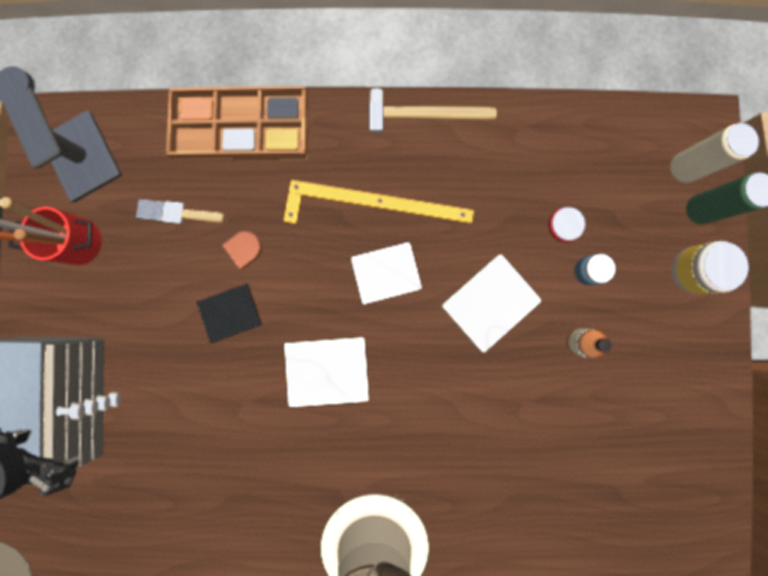

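View pics/side0.png

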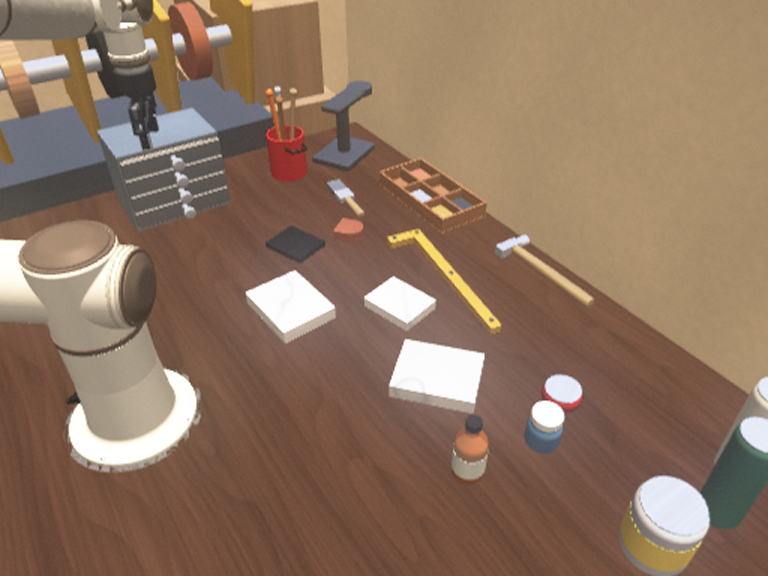

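Top view (768-px scale): three pale slabs, at (386,273), (326,372) and (492,303). The one at (386,273) looks the smallest and is nearest the fence. The yellow stop's corner is near (296,192). Next I'll confirm this with an enlarged crop and measure the slab sizes.

```bash
python3 - <<'E'
s=open('h.py').read().replace("R=np.array(d['rotation'])","R=RR(d)")
s+='''
from scipy.spatial.transform import Rotation as Rot
def RR(d):
    q=np.array(d['rotation']); return Rot.from_quat([q[1],q[2],q[3],q[0]]).as_matrix()
'''
open('h.py','w').write(s)
E
python3 - <<'E'
from h import *
d=load('top0'); im=d['pixels']
c=im[115:215,180:330]; cv2.imwrite('pics/crop0.png',cv2.resize(c[:,:,::-1],None,fx=5.3,fy=5.3,interpolation=cv2.INTER_CUBIC))
m=(im.min(2)>170).astype(np.uint8)
cs,_=cv2.findContours(m,cv2.RETR_EXTERNAL,cv2.CHAIN_APPROX_NONE)
for k in cs:
    if 800<cv2.contourArea(k)<6000:
        w=unproj(d,k.reshape(-1,2),.025)[:,:2]*1000
        (cx,cy),(a,b),t=cv2.minAreaRect(w.astype(np.float32)); print(k.reshape(-1,2).mean(0)*1.5,round(cx),round(cy),round(a),round(b),round(t,1))
print(np.round(RR(d),3))
s=r.sense(); print(s['time'],s['ee_pos'],s['eef_rot'])
E
```

```text
[373.90853659 533.56707317] 33 -3 210 159 89.9
[325.84864865 371.6027027 ] 356 93 126 158 4.4
[491.19565217 302.39130435] 493 -237 126 159 41.2
[385.28888889 272.64444444] 552 -25 97 122 14.7
[722.68681319 265.3021978 ] 569 -726 108 100 90.0
[[ 0.001  0.998 -0.056]
 [-1.     0.001  0.007]
 [ 0.007  0.056  0.998]]
0.1 [0.25379419 0.51532297 0.20949683] [-3.51425819e-04  2.26890899e-01  9.73919820e-01 -7.62350790e-04]
```

View pics/crop0.png

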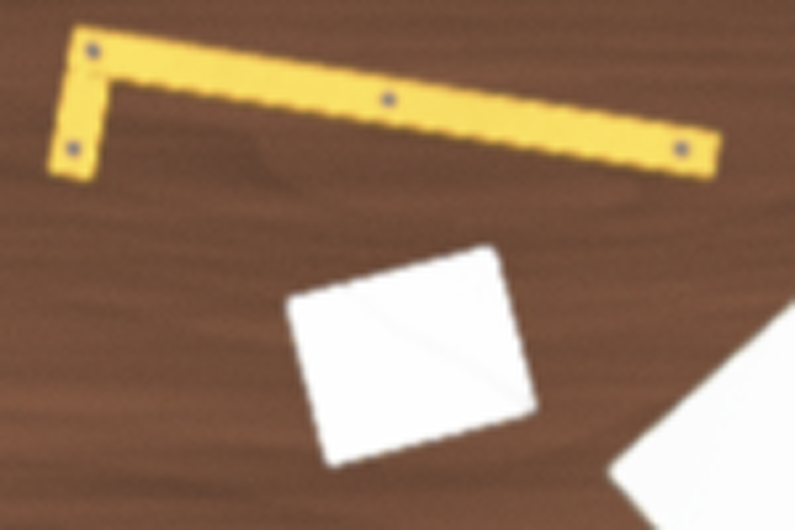

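The crop and measurements confirm the target. The slab at (386,273) measures 97x122 mm, which matches the 95x120 job slab. The other two are both 126x158 mm, so they are decoys. Next I'll fit the L-stop and slab models to both views.

```bash
cat >> h.py <<'E'
from scipy.optimize import minimize
def box(x0,x1,y0,y1,h): return np.array([[x,y,z] for x in(x0,x1) for y in(y0,y1) for z in(0,h)],float)
SLAB=[box(-47.5,47.5,-60,60,25)]; STOP=[box(0,25,-350,25,20),box(-60,25,0,25,20)]
def place(B,p):
    c,s=np.cos(p[2]),np.sin(p[2]); return np.c_[B[:,0]*c-B[:,1]*s+p[0],B[:,0]*s+B[:,1]*c+p[1],B[:,2]]/1000
def render(d,bs,p,S=4):
    m=np.zeros((384*S,512*S),np.uint8)
    for B in bs:
        q=(proj(d,place(B,p))+.5)*S-.5
        cv2.fillConvexPoly(m,cv2.convexHull((q*16).round().astype(np.int32)),255,shift=4)
    return cv2.resize(m,(512,384),interpolation=cv2.INTER_AREA)/255.
def mask(d,kind,p,bs):
    im=d['pixels'].astype(float); q=proj(d,place(np.vstack(bs),p)); a=np.zeros((384,512),np.uint8)
    cv2.fillConvexPoly(a,cv2.convexHull(q.round().astype(np.int32)),1); a=cv2.dilate(a,np.ones((9,9)))
    m=np.clip((im[...,2]-60)/110,0,1) if kind=='slab' else np.clip((im[...,1]-im[...,2]-35)/50,0,1)
    return m*a,a
def fit(d,kind,p0):
    bs=SLAB if kind=='slab' else STOP
    p=np.array(p0,float)
    for _ in range(2):
        m,a=mask(d,kind,p,bs)
        f=lambda v:(np.abs(render(d,bs,v*[1,1,.01])-m)*a).sum()
        v=p*[1,1,100]
        o=minimize(f,v,method='Nelder-Mead',options=dict(initial_simplex=np.array([v,v+[8,0,0],v+[0,8,0],v+[0,0,4]]),xatol=.05,fatol=.05,maxiter=200))
        p=o.x*[1,1,.01]
    return p,o.fun,m.sum()
E
python3 - <<'E'
from h import *
d=load('top0'); c=[(107,78),(714,180),(95,180)]
w=unproj(d,np.array(c)/5.3+[180,115]-.4,.015)*1000; print(w.round())
y=np.arctan2(-(w[0]-w[1])[0],(w[0]-w[1])[1]); S0=[w[0,0],w[0,1],y]
for n in('top0','side0'):
    d=load(n)
    for k,p0 in(('stop',S0),('slab',[552,-25,.257])): 
        p,f,a=fit(d,k,p0); print(n,k,p.round(3),f.round(1),a.round())
E
```

```text
[[ 713.  149.   15.]
 [ 655. -200.   15.]
 [ 654.  156.   15.]]
top0 stop [ 7.15109e+02  1.47930e+02 -1.65000e-01] 69.6 1326.0
top0 slab [ 5.52668e+02 -2.48630e+01  2.58000e-01] 118.6 1420.0
side0 stop [ 7.15161e+02  1.54170e+02 -1.65000e-01] 348.3 646.0
side0 slab [ 5.50344e+02 -2.33600e+01  2.56000e-01] 282.3 1242.0
```

The slab lies at (-132,-197) mm in the stop frame with a relative yaw of +0.42. Plan:
1. Push 1: with half-open fingers parallel to the fence, push along fence-x. This squares the slab and seats it on the fence.
2. Push 2: push on its right face towards the short stop.

First I'll move over to the pre-push point.

Request:
apply_moves([
  [0,0,0.146,22,-59,0,0],
  [0,0,0.146,22,-59,0,0],
  [0,0,0,22,-59,0,0],
  [0,0,0,22,-59,0,0],
  [0,0,0,22,-59,0,0],
  [0,0,0,22,-59,0,0],
  [0,0,0,22,-59,0,0],
  [0,0,0,22,-59,0,0],
])

```text
time: 1.1
ee_pos: [0.429, 0.0453, 0.2103]
eef_rot: [0.0, 0.083, 0.997, 0.0]
ft_force: [1.4, -0.5, 0.4]
grip_width: 0.499
grasp_force: 0.0
```

Request:
apply_moves([
  [0,0,0,24,-59,0,0],
  [0,0,0,0,0,-50,0],
  [0,0,0,0,0,-50,0],
  [0,0,0,0,0,-50,0],
  [0,0,0,0,0,0,0],
])

```text
time: 1.72
ee_pos: [0.4482, -0.0094, 0.0567]
eef_rot: [-0.005, 0.083, 0.997, 0.001]
ft_force: [0.2, 0.8, 0.5]
grip_width: 0.502
grasp_force: 0.0
```

Run:
```python
from h import *
s=r.sense(); print(s['time'],s['ee_pos'],s['eef_rot'],s['ft_force'],s['grip_width'],s['qpos'])
snap('side','side1')
```

```text
1.725 [ 0.44816823 -0.00941212  0.056662  ] [-0.00496728  0.08286884  0.99654752  0.00105744] [0.17143375 0.7901652  0.46893565] 0.5016963336814396 [-2.91776490e-01  2.44976088e-02  2.06941147e+00  1.09350458e-05
  1.05784078e+00 -1.69664812e+00]
```

View pics/side1.png

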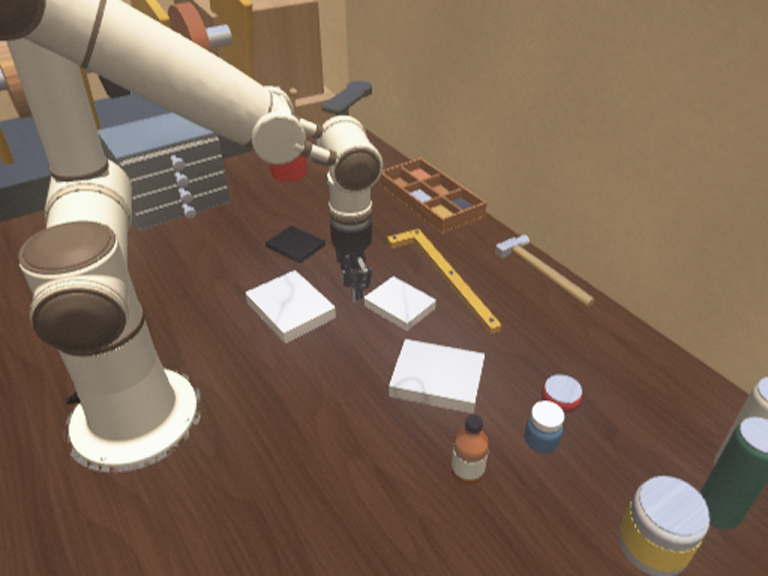

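The gripper is at about (350,270), in the gap between the target slab at (400,302) and the decoy at (290,305). I'll lower it here and begin push 1.

Request:
apply_moves([
  [0,0,0,6,-7,0,0],
  [0,0,0,0,0,-25,0],
  [0,0,0,0,0,-25,0],
  [0,0,0,0,0,0,0],
  [0,0,0,8,-1.3,0,0],
  [0,0,0,8,-1.3,0,0],
])

```text
time: 2.52
ee_pos: [0.4768, -0.0209, 0.0123]
eef_rot: [0.002, 0.083, 0.997, -0.0]
ft_force: [-0.0, 0.1, 0.8]
grip_width: 0.5
grasp_force: 0.0
```

Request:
apply_moves([
  [0,0,0,6,-1,0,0],
  [0,0,0,6,-1,0,0],
  [0,0,0,6,-1,0,0],
  [0,0,0,6,-1,0,0],
  [0,0,0,6,-1,0,0],
  [0,0,0,6,-1,0,0],
  [0,0,0,6,-1,0,0],
  [0,0,0,6,-1,0,0],
])

```text
time: 3.52
ee_pos: [0.5228, -0.0283, 0.0104]
eef_rot: [-0.0, 0.083, 0.997, 0.0]
ft_force: [0.2, -0.3, 0.4]
grip_width: 0.498
grasp_force: 0.0
```

Run:
```python
from h import *
s=r.sense(); print(s['time'],s['ee_pos'],s['ft_force'])
d=snap('top','top2')
c=d['pixels'][100:230,160:350]; cv2.imwrite('pics/crop2.png',cv2.resize(c[:,:,::-1],None,fx=4.2,fy=4.2,interpolation=cv2.INTER_CUBIC))
```

```text
3.525 [ 0.52277796 -0.02828807  0.01037859] [ 0.19872419 -0.29312597  0.3858693 ]
```

View pics/crop2.png

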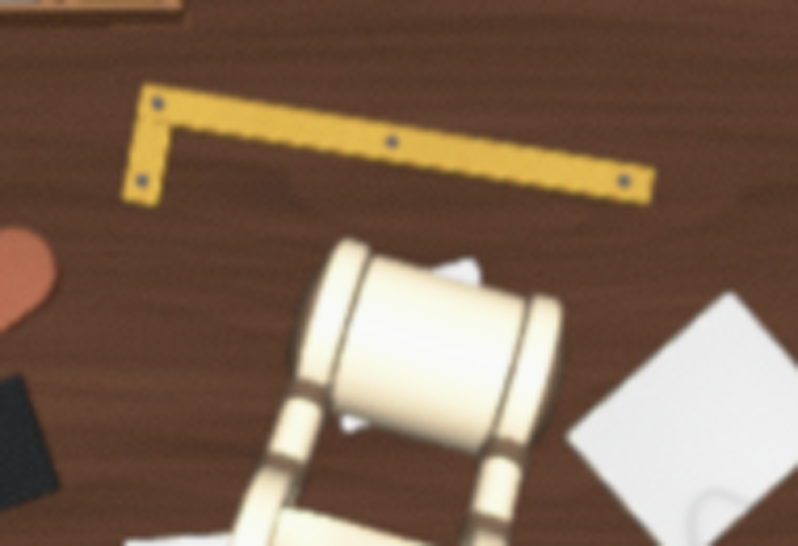

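The slab hasn't moved: its corners at native (273,162) and (242,202) are where they were before. There is also no contact force, so the fingertips may be passing above it. I'll check from the side.

Run:
```python
from h import *
d=snap('side','side3')
c=d['pixels'][140:240,190:320]; cv2.imwrite('pics/crop3.png',cv2.resize(c[:,:,::-1],None,fx=6,fy=6,interpolation=cv2.INTER_CUBIC))
```

```text
(no output)
```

View pics/crop3.png

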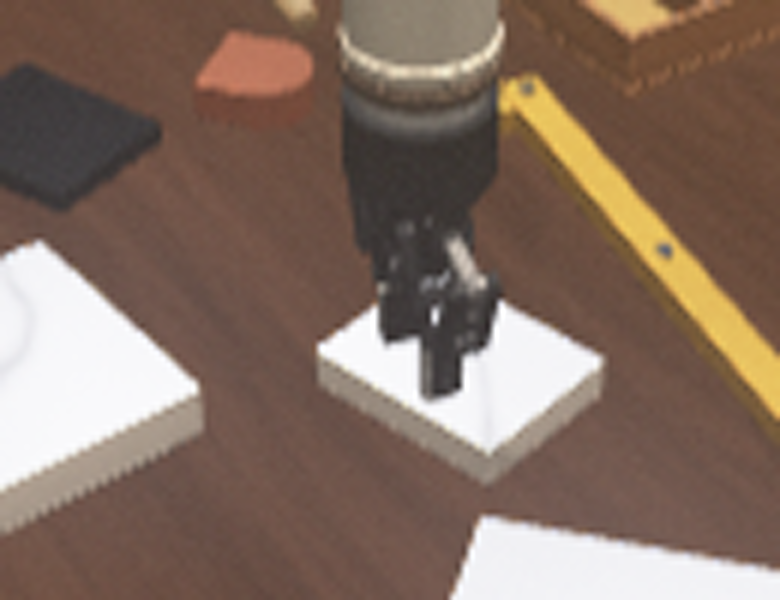

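The side crop shows the fingertips at about (440,395), above the slab's top face. When half open they stand farther back than I assumed. I'll measure the tip height from this picture.

Run:
```python
from h import *
d=load('side3')
for z in (.015,.025,.03,.04):
  print(z,(unproj(d,np.array([(422,393),(440,397),(462,390),(380,335)])/6+[190,140]-.4,z)*1000).round()[:,:2].tolist())
s=r.sense(); print(s['time'],s['ee_pos'])
```

```text
0.015 [[522.0, -30.0], [528.0, -38.0], [540.0, -40.0], [529.0, 21.0]]
0.025 [[516.0, -40.0], [521.0, -47.0], [534.0, -49.0], [523.0, 11.0]]
0.03 [[512.0, -44.0], [518.0, -52.0], [531.0, -54.0], [520.0, 6.0]]
0.04 [[506.0, -54.0], [512.0, -61.0], [524.0, -63.0], [513.0, -4.0]]
3.625 [ 0.52312443 -0.02841982  0.01054972]
```

Request:
apply_moves([
  [0,0,0,0,0,30,0],
  [0,0,0,-34,5.6,0,0],
  [0,0,0,-33,5.6,0,0],
  [0,0,0,0,0,0,0],
  [0,0,0,0,0,-20,0],
  [0,0,0,0,0,-20,0],
  [0,0,0,0,0,0,0],
])

```text
time: 4.5
ee_pos: [0.4549, -0.0169, -0.0006]
eef_rot: [-0.001, 0.083, 0.997, 0.0]
ft_force: [-0.4, 0.0, -0.2]
grip_width: 0.497
grasp_force: 0.0
```

Request:
apply_moves([
  [0,0,0,0,0,-5,0],
  [0,0,0,0,0,0,0],
  [0,0,0,8,-1.3,0,0],
  [0,0,0,8,-1.3,0,0],
  [0,0,0,6,-1,0,0],
  [0,0,0,6,-1,0,0],
])

```text
time: 5.25
ee_pos: [0.4822, -0.0212, -0.005]
eef_rot: [-0.002, 0.082, 0.997, 0.0]
ft_force: [-10.6, 0.8, 6.3]
grip_width: 0.5
grasp_force: 4.7
```

Run:
```python
from h import *
d=snap('side','side4'); s=r.sense(); print(s['ee_pos'],s['ft_force'])
p,f,a=fit(d,'slab',[552,-25,.257]); print(p.round(3),f)
```

```text
[ 0.48218833 -0.02128981 -0.00505978] [-6.10469503 -0.70936775  4.75537081]
[ 5.51323e+02 -2.31510e+01  2.57000e-01] 360.70998217468804
```

Request:
apply_moves([
  [0,0,0,6,-1,0,0],
  [0,0,0,6,-1,0,0],
  [0,0,0,6,-1,0,0],
  [0,0,0,6,-1,0,0],
  [0,0,0,6,-1,0,0],
  [0,0,0,6,-1,0,0],
])

```text
time: 6.05
ee_pos: [0.5163, -0.0262, -0.0058]
eef_rot: [-0.004, 0.082, 0.997, 0.001]
ft_force: [-8.2, 4.2, 5.1]
grip_width: 0.505
grasp_force: 3.7
```

Run:
```python
from h import *
d=snap('side','side5'); s=r.sense(); print(s['ee_pos'],s['ft_force'])
p,f,a=fit(d,'slab',[570,-25,.1]); print(p.round(3),f)
c=d['pixels'][140:240,190:320]; cv2.imwrite('pics/crop5.png',cv2.resize(c[:,:,::-1],None,fx=6,fy=6,interpolation=cv2.INTER_CUBIC))
```

```text
[ 0.5175522  -0.02657644 -0.00558234] [-3.85113458  1.60779579  0.41711157]
[ 5.81015e+02 -3.40950e+01  1.01000e-01] 365.8262032085562
```

View pics/crop5.png

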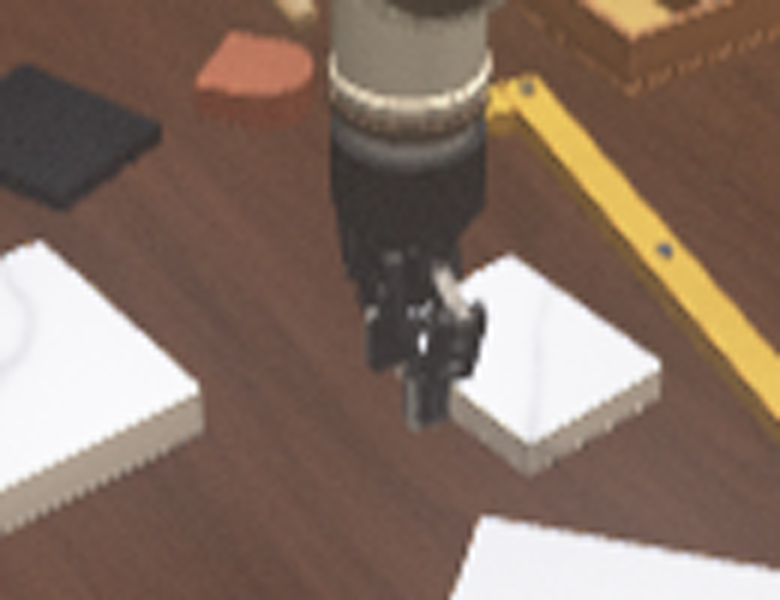

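The pads now bear on the slab's near face around crop (455,400). The slab has moved forward and turned most of the way square, so I'll keep pushing.

Request:
apply_moves([
  [0,0,0,6,-1,0,0],
  [0,0,0,6,-1,0,0],
  [0,0,0,6,-1,0,0],
  [0,0,0,6,-1,0,0],
  [0,0,0,6,-1,0,0],
  [0,0,0,6,-1,0,0],
  [0,0,0,6,-1,0,0],
  [0,0,0,6,-1,0,0],
])

```text
time: 7.1
ee_pos: [0.5647, -0.034, -0.0058]
eef_rot: [-0.004, 0.082, 0.997, 0.001]
ft_force: [-7.5, 4.4, 4.4]
grip_width: 0.501
grasp_force: 3.7
```

```bash
cat >> h.py <<'E'
S=np.array([715.1,147.9,-.165])
def tof(p):
    c,s=np.cos(S[2]),np.sin(S[2]); d=np.array(p[:2])-S[:2]; return np.round([c*d[0]+s*d[1],-s*d[0]+c*d[1]],1)
def rep(g,name):
    s=r.sense(); t=np.array(s['ee_pos'])*1000; print('tool',t.round(1),'f',tof(t),'F',np.round(s['ft_force'],1))
    d=snap('side',name); p,f,a=fit(d,'slab',g); print('slab',p.round(3),'f',tof(p),round(p[2]-S[2],3),f)
E
python3 - <<'E'
from h import *
rep([625,-42,-.15],'side6')
E
```

```text
tool [564.7 -34.   -5.8] f [-118.5 -204.1] F [-7.5  4.4  4.4]
slab [ 6.36291e+02 -5.75450e+01 -5.73000e-01] f [ -44.  -215.6] -0.408 334.90285204991085
```

Run:
```python
from h import *
d=load('side6')
c=d['pixels'][130:230,220:350]; cv2.imwrite('pics/crop6.png',cv2.resize(c[:,:,::-1],None,fx=6,fy=6,interpolation=cv2.INTER_CUBIC))
```

```text
(no output)
```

View pics/crop6.png

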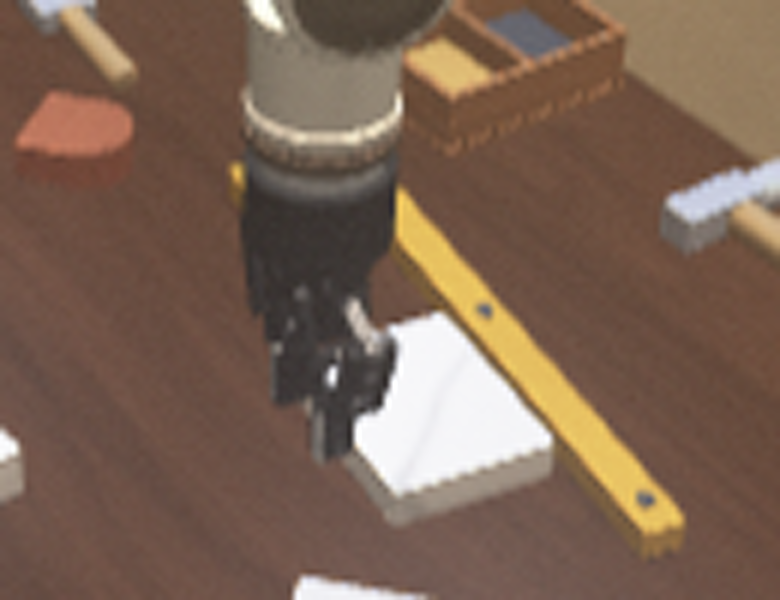

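The slab is nearly parallel to the fence, with its far corner at (552,440) and a small gap left. I'll close that gap gently.

Request:
apply_moves([
  [0,0,0,4,-0.7,0,0],
  [0,0,0,4,-0.7,0,0],
])

```text
time: 7.4
ee_pos: [0.5724, -0.0359, -0.0058]
eef_rot: [-0.004, 0.083, 0.997, 0.001]
ft_force: [-8.6, 1.1, 3.6]
grip_width: 0.499
grasp_force: 4.1
```

Request:
apply_moves([
  [0,0,0,2,-0.3,0,0],
  [0,0,0,1,-0.2,0,0],
])

```text
time: 7.65
ee_pos: [0.5744, -0.0364, -0.0059]
eef_rot: [-0.005, 0.083, 0.997, 0.001]
ft_force: [-13.0, 2.2, 8.4]
grip_width: 0.497
grasp_force: 6.8
```

Request:
apply_moves([
  [0,0,0,1.5,-0.2,0,0],
  [0,0,0,0,0,0,0],
])

```text
time: 7.9
ee_pos: [0.5744, -0.0364, -0.0059]
eef_rot: [-0.007, 0.082, 0.997, 0.001]
ft_force: [-17.5, 1.8, 13.0]
grip_width: 0.501
grasp_force: 8.7
```

Request:
apply_moves([
  [0,0,0,1.5,-0.2,0,0],
  [0,0,0,0,0,0,0],
])

```text
time: 8.15
ee_pos: [0.5743, -0.0363, -0.006]
eef_rot: [-0.009, 0.082, 0.997, 0.001]
ft_force: [-23.1, 2.7, 17.9]
grip_width: 0.499
grasp_force: 11.3
```

The tool has stalled against the fence with the force rising to about 23 N, so the slab is seated on the long fence. I'll back off, lift, and turn 90° to get to its right side.

Request:
apply_moves([
  [0,0,0,-20,3.3,0,0],
  [0,0,0,-20,3.3,0,0],
  [0,0,0,0,0,45,0],
  [0,0,0,0,0,45,0],
  [0,0,-0.174,0,-20,0,0],
  [0,0,-0.174,0,-20,0,0],
  [0,0,-0.174,14,-20,0,0],
  [0,0,-0.174,14,-20,0,0],
])

```text
time: 9.15
ee_pos: [0.5699, -0.1121, 0.0854]
eef_rot: [0.0, 0.42, 0.907, -0.0]
ft_force: [0.6, 0.0, 0.5]
grip_width: 0.499
grasp_force: 0.0
```

Request:
apply_moves([
  [0,0,-0.174,14,-15,0,0],
  [0,0,-0.174,14,-15,0,0],
  [0,0,-0.174,14,0,0,0],
  [0,0,-0.174,14,0,0,0],
  [0,0,-0.174,0,0,0,0],
  [0,0,0,0,0,0,0],
])

```text
time: 9.9
ee_pos: [0.6256, -0.1414, 0.0851]
eef_rot: [-0.0, 0.761, 0.649, -0.0]
ft_force: [-0.1, 0.2, -0.1]
grip_width: 0.503
grasp_force: 0.0
```

Run:
```python
from h import *
s=r.sense(); t=np.array(s['ee_pos'])*1000; q=s['eef_rot']; print(t.round(1),tof(t),'tool y yaw',2*np.arctan2(q[2],q[1])-np.pi/2,s['ft_force'])
d=snap('top','top7'); 
for n,dd in(('top',d),('side',snap('side','side7'))):
  p,f,a=fit(dd,'slab',[630,-47,-.165]); print(n,p.round(3),tof(p),round(p[2]-S[2],3),f)
c=d['pixels'][90:220,160:350]; cv2.imwrite('pics/crop7.png',cv2.resize(c[:,:,::-1],None,fx=4.2,fy=4.2,interpolation=cv2.INTER_CUBIC))
```

```text
[ 625.6 -141.4   85.1] [ -40.8 -300.1] tool y yaw -0.15913541522895525 [-0.12333379  0.18323793 -0.08051802]
top [ 6.31829e+02 -5.92370e+01 -1.67000e-01] [ -48.1 -218. ] -0.002 303.6661319073084
side [ 6.30039e+02 -5.72520e+01 -1.40000e-01] [ -50.2 -216.3] 0.025 234.98591800356508
```

View pics/crop7.png

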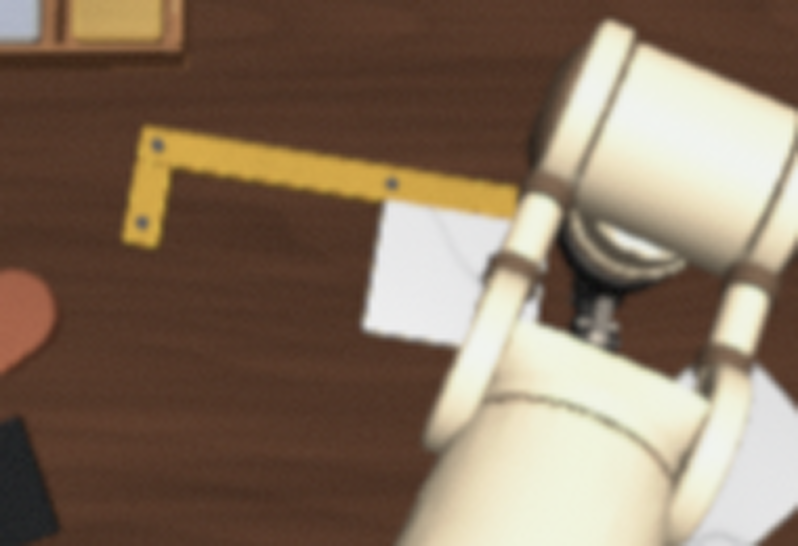

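The slab is flush on the fence, its top edge running from (385,200) to the right along the yellow bar. It sits at f = (-48,-217). I'll line up on its right face, descend and push left.

Request:
apply_moves([
  [0,0,-0.006,-12,-6,0,0],
  [0,0,0,0,0,-30,0],
  [0,0,0,0,0,-30,0],
  [0,0,0,0,0,-20,0],
  [0,0,0,0,0,-11,0],
  [0,0,0,0,0,0,0],
  [0,0,0,0.7,4,0,0],
  [0,0,0,0.7,4,0,0],
])

```text
time: 11.0
ee_pos: [0.6157, -0.1393, -0.0044]
eef_rot: [0.001, 0.764, 0.646, 0.0]
ft_force: [-0.3, 0.7, 0.4]
grip_width: 0.498
grasp_force: 0.0
```

Request:
apply_moves([
  [0,0,0,1,6,0,0],
  [0,0,0,1,6,0,0],
  [0,0,0,1,6,0,0],
  [0,0,0,1,6,0,0],
  [0,0,0,1,6,0,0],
  [0,0,0,1,6,0,0],
  [0,0,0,1,6,0,0],
  [0,0,0,1,6,0,0],
])

```text
time: 12.0
ee_pos: [0.6228, -0.0926, -0.0053]
eef_rot: [0.001, 0.764, 0.646, -0.001]
ft_force: [-1.4, -6.1, 1.1]
grip_width: 0.501
grasp_force: 3.1
```

Run:
```python
from h import *
rep([637,-25,-.165],'side8')
p,f,a=fit(snap('top','top8'),'slab',[637,-25,-.165]); print(p,tof(p),f)
```

```text
tool [622.8 -92.6  -5.3] f [ -51.5 -252.4] F [-1.4 -6.1  1.1]
slab [ 6.34041e+02 -2.34030e+01 -1.80000e-01] f [ -51.8 -182.3] -0.015 549.8823529411765
[ 6.37471119e+02 -2.31796156e+01 -1.74021469e-01] [ -48.5 -181.5] 514.868449197861
```

The slab is sliding along the fence with a force of about 6 N and staying square. About 121 mm remain.

Request:
apply_moves([
  [0,0,0,1.3,8,0,0],
  [0,0,0,1.3,8,0,0],
  [0,0,0,1.3,8,0,0],
  [0,0,0,1.3,8,0,0],
  [0,0,0,1.3,8,0,0],
  [0,0,0,1.3,8,0,0],
  [0,0,0,1.3,8,0,0],
  [0,0,0,1.3,8,0,0],
])

```text
time: 13.1
ee_pos: [0.6334, -0.0283, -0.0053]
eef_rot: [0.001, 0.764, 0.646, -0.001]
ft_force: [-0.5, -6.5, 0.8]
grip_width: 0.496
grasp_force: 3.1
```

Request:
apply_moves([
  [0,0,0,1.3,8,0,0],
  [0,0,0,1.3,8,0,0],
  [0,0,0,1.3,8,0,0],
  [0,0,0,1.3,8,0,0],
  [0,0,0,1,6,0,0],
  [0,0,0,0,0,0,0],
])

```text
time: 13.85
ee_pos: [0.6396, 0.0105, -0.0054]
eef_rot: [0.0, 0.764, 0.646, -0.0]
ft_force: [-0.3, -3.3, 1.6]
grip_width: 0.501
grasp_force: 1.6
```

Run:
```python
from h import *
rep([655,80,-.165],'side9')
p,f,a=fit(snap('top','top9'),'slab',[655,80,-.165]); print(p,tof(p),f)
```

```text
tool [639.6  10.5  -5.4] f [ -51.9 -147.9] F [-0.3 -3.3  1.6]
slab [ 6.50536e+02  8.03360e+01 -1.44000e-01] f [-52.6 -77.3] 0.021 496.40124777183604
[ 6.56164048e+02  7.87399391e+01 -1.61399199e-01] [-46.8 -77.9] 682.7085561497327
```

Request:
apply_moves([
  [0,0,0,0.8,5,0,0],
  [0,0,0,0.8,5,0,0],
  [0,0,0,0.4,2.5,0,0],
  [0,0,0,0,0,0,0],
])

```text
time: 14.45
ee_pos: [0.6415, 0.0224, -0.0053]
eef_rot: [0.0, 0.764, 0.646, -0.0]
ft_force: [-1.1, -5.3, 2.3]
grip_width: 0.503
grasp_force: 2.6
```

Request:
apply_moves([
  [0,0,0,0.3,2,0,0],
  [0,0,0,0.3,2,0,0],
  [0,0,0,0,0,0,0],
])

```text
time: 14.82
ee_pos: [0.6421, 0.0262, -0.0054]
eef_rot: [0.001, 0.764, 0.646, -0.0]
ft_force: [-0.9, -4.9, 1.7]
grip_width: 0.498
grasp_force: 2.9
```

Request:
apply_moves([
  [0,0,0,0.3,1.5,0,0],
  [0,0,0,0,0,0,0],
])

```text
time: 15.08
ee_pos: [0.6424, 0.0276, -0.0054]
eef_rot: [0.001, 0.764, 0.646, -0.0]
ft_force: [-0.6, -6.3, 2.4]
grip_width: 0.503
grasp_force: 3.1
```

Request:
apply_moves([
  [0,0,0,0.3,1.5,0,0],
  [0,0,0,0.3,1.5,0,0],
  [0,0,0,0,0,0,0],
])

```text
time: 15.45
ee_pos: [0.6426, 0.0287, -0.0053]
eef_rot: [0.001, 0.764, 0.646, -0.002]
ft_force: [-2.1, -13.0, 3.0]
grip_width: 0.496
grasp_force: 6.4
```

Request:
apply_moves([
  [0,0,0,0.3,1.5,0,0],
  [0,0,0,0.3,1.5,0,0],
  [0,0,0,0,0,0,0],
])

```text
time: 15.82
ee_pos: [0.6426, 0.0287, -0.0053]
eef_rot: [0.002, 0.763, 0.646, -0.004]
ft_force: [-5.7, -22.0, 4.5]
grip_width: 0.507
grasp_force: 11.2
```

The force has risen to 22 N with no motion, so the slab is against the short stop. I'll back off and press the near face once more to make sure it is flush on the long fence.

Request:
apply_moves([
  [0,0,0,-2.5,-15,0,0],
  [0,0,0,-2.5,-15,0,0],
  [0,0,0,0,0,45,0],
  [0,0,0,0,0,45,0],
  [0,0,0.174,-8,14,0,0],
  [0,0,0.174,-8,14,0,0],
  [0,0,0.174,-8,14,0,0],
  [0,0,0.174,-8,14,0,0],
])

```text
time: 16.82
ee_pos: [0.6059, 0.0614, 0.0842]
eef_rot: [-0.0, 0.495, 0.869, 0.0]
ft_force: [-0.8, 0.3, -0.3]
grip_width: 0.496
grasp_force: 0.0
```

Request:
apply_moves([
  [0,0,0.174,-8,14,0,0],
  [0,0,0.174,-8,14,0,0],
  [0,0,0.174,-8,14,0,0],
  [0,0,0.174,-8,14,0,0],
  [0,0,0.174,-2,0,0,0],
  [0,0,0,0,0,0,0],
])

```text
time: 17.58
ee_pos: [0.5721, 0.117, 0.0842]
eef_rot: [-0.0, 0.087, 0.996, 0.0]
ft_force: [-0.1, 0.3, 0.8]
grip_width: 0.504
grasp_force: 0.0
```

Run:
```python
from h import *
q=r.sense()['eef_rot']; print('tool y yaw-e_y',2*np.arctan2(q[2],q[1])-np.pi/2-(np.pi/2-.165))
rep([659,97,-.165],'side10')
p,f,a=fit(snap('top','top10'),'slab',[659,97,-.165]); print(p,tof(p),f)
```

```text
tool y yaw-e_y -0.008353981523952836
tool [572.1 117.   84.2] f [-136.   -53.9] F [-0.1  0.3  0.8]
slab [ 6.56191e+02  9.90150e+01 -1.53000e-01] f [-50.1 -57.9] 0.012 199.72281639928698
[ 6.57641310e+02  9.72685904e+01 -1.63844949e-01] [-48.4 -59.4] 487.0212121212121
```

Request:
apply_moves([
  [0,0,0.008,-1,-6,-30,0],
  [0,0,0,0,0,-40,0],
  [0,0,0,0,0,-19,0],
  [0,0,0,0,0,0,0],
  [0,0,0,6,-1,0,0],
  [0,0,0,6,-1,0,0],
  [0,0,0,6,-1,0,0],
  [0,0,0,4,-0.7,0,0],
])

```text
time: 18.68
ee_pos: [0.5944, 0.1069, -0.0041]
eef_rot: [0.001, 0.082, 0.997, 0.0]
ft_force: [-0.1, 0.1, 0.2]
grip_width: 0.501
grasp_force: 0.0
```

Request:
apply_moves([
  [0,0,0,2,-0.3,0,0],
  [0,0,0,2,-0.3,0,0],
  [0,0,0,2,-0.3,0,0],
  [0,0,0,0,0,0,0],
])

```text
time: 19.18
ee_pos: [0.5979, 0.1063, -0.0049]
eef_rot: [-0.002, 0.082, 0.997, -0.0]
ft_force: [-5.4, 0.9, 3.4]
grip_width: 0.502
grasp_force: 2.5
```

Request:
apply_moves([
  [0,0,0,2,-0.3,0,0],
  [0,0,0,2,-0.3,0,0],
  [0,0,0,0,0,0,0],
])

```text
time: 19.55
ee_pos: [0.5984, 0.1062, -0.0053]
eef_rot: [-0.006, 0.082, 0.997, -0.0]
ft_force: [-16.7, 0.4, 13.5]
grip_width: 0.497
grasp_force: 8.2
```

Request:
apply_moves([
  [0,0,0,-15,2.5,0,0],
  [0,0,0,-20,3.3,0,0],
  [0,0,0,0,0,50,0],
  [0,0,0,0,0,60,0],
  [0,0,0,-40,-40,0,0],
  [0,0,0,-50,-60,0,0],
  [0,0,0,-50,-60,0,0],
  [0,0,0,0,-60,0,0],
])

```text
time: 20.55
ee_pos: [0.4452, -0.0845, 0.1043]
eef_rot: [-0.001, 0.081, 0.997, 0.001]
ft_force: [0.3, -0.1, -0.1]
grip_width: 0.501
grasp_force: 0.0
```

Run:
```python
from h import *
rep([659,97,-.165],'side11')
d=snap('top','top11'); p,f,a=fit(d,'slab',[659,97,-.165]); print(p,tof(p),f); print(fit(d,'stop',S))
a=d['pixels'][105:175,180:300]; b=load('side11')['pixels'][130:200,230:350]
cv2.imwrite('pics/crop11.png',cv2.resize(np.vstack([a,b[:,:120]])[:,:,::-1],None,fx=4.2,fy=4.2,interpolation=cv2.INTER_CUBIC))
```

```text
tool [445.2 -84.5 104.3] f [-228.1 -273.5] F [ 0.3 -0.1 -0.1]
slab [ 6.63745e+02  9.85510e+01 -2.55000e-01] f [-42.6 -57.1] -0.09 216.73992869875224
[ 6.58032101e+02  9.66973931e+01 -1.67992002e-01] [-47.9 -59.9] 82.38663101604277
(array([ 7.15041829e+02,  1.47078876e+02, -1.66683420e-01]), np.float64(249.8419607843137), np.float64(1125.7))
```

View pics/crop11.png

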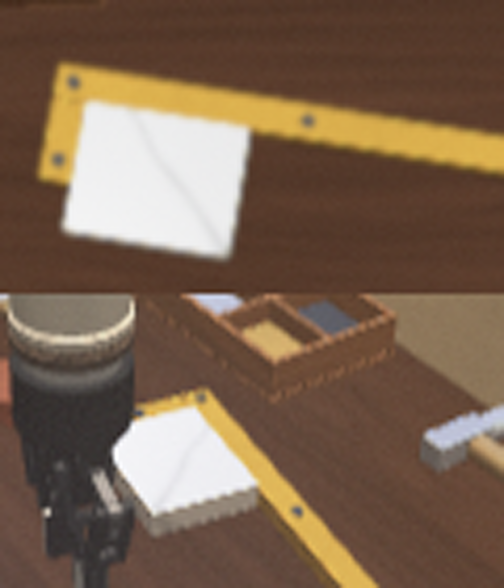

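The top crop shows the slab square in the corner, with no gap along the long fence (85,100)–(250,127) or at the short stop. The unobstructed top-view fit gives (-47.9,-59.9) mm and a yaw error of -0.003 rad. The tool is clear and reads zero force, so I'm handing in.

```bash
python3 -c "
from bench import r
print(r.finish_job())"
```

```text
the job is handed in; nothing more can be done
None
```

The smallest marble slab is home in the bench-stop corner: the last top-view fit is within about 0.5 mm and 0.003 rad, the arm is clear, and I handed the job in at about 21 s; I did not re-measure the bystanders, but the only contact forces were while pushing the slab.

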